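Tighten the hidden clamp screw with the T-handle hex key

ROBOT

A 6-joint arm with a two-finger parallel gripper is mounted at the origin on the work surface. World frame = base frame: x ahead of the robot, y to its left, z up, the work surface at z = 0. Lengths are in m, angles in rad, forces in N, time in s.
With the tool pointing down it reaches from about 0.3 to 0.775 m from the base axis. Payload 14.6 kg.
Tool frame: the origin (TCP) lies on the mounting face of the last link; the fingertips stand 199 mm ahead of it and the grasp point (between the pads) lies 180 mm ahead of it; z points along the fingers, y is the line along which they close (so a half turn about z gives the same grasp; the last joint's range is limited). The gripper opens to 94 mm and grips with 3 to 60 N. Pads are 16 mm wide; open, the fingers measure 119 mm over their backs; the gripper's body (75 mm by 177 mm) begins 78 mm behind the grasp point.
Start: joints at [1.106, 0.3, 1.521, -0, 1.321, -0.067], TCP at [0.213, 0.507, 0.405] pointing down, gripper open.
Joint ranges: [-3.03, 3.03], [-0.79, 2.21], [0.23, 2.52], [-1.04, 4.18], [0, 3.07], [-2.55, 2.55]. Speed limits (rad/s): [2.22, 2.22, 2.57, 3.14, 3.14, 3.14].

INTERFACE

Orientations are given as [roll, pitch, yaw] about the fixed x, y, z axes, in that order (R = Rz(yaw) Ry(pitch) Rx(roll)).
In Python, from station import telemetry, cams, workorder, finder gives the robot as it stands.
- The arm moves only by the tool jog_arm, never from a script. Its argument "rows" is a list of rows, each an object with "gripper": the finger opening in m, from 0 to 0.094; "slide": the shift along the tool's x, y, z in m, a list of three; "spin": the turn about the tool's z in rad. In form: [{"gripper": gripper, "slide": [tx, ty, tz], "spin": spin}, ...]. A call has 1 to 8 rows; each row is the pose to reach, as a shift and turn from the pose commanded when the call began, along the tool's axes at that moment; what a row does not reach only later rows make up. A row lasts 1/10 s, in which the tool goes at most 50 mm and 8.59 degrees, less where a joint would pass 70% of its speed; a pose out of reach is approached as far as the arm can. A call with a gripper value outside its range is refused whole. The fingers move at their own pace and stop on an object; "squeeze" is the grip in N (left out, the last holds). Time passes only in rows, so rows that repeat a pose let the fingers close. It gives the time, the measured TCP pose, the force, the opening and the grip force at its end, in the units of the state.
- telemetry.get_obs(): the state, without advancing time (a new reading comes with each control period).
- cams.camera(name): name is "scene" or "top"; returns (picture, depth): 420x560x3 uint8, red, green, blue; 420x560 float32, m along the optical axis (not along the pixel's ray), 0 where there is no reading.
- cams.camera_info(name): a dict with "camera_matrix" (3x3 intrinsics, pixels), "k1" (the pictures are not rectified: a ray, as slopes to the right and down, at radius r is drawn at 1 + k1 r^2 times it, then the intrinsics apply), "R" (3x3) and "t" (3): a world point X has camera coordinates R X + t. Camera axes: x right, y down, z forward; pixel columns grow to the right and rows downward; lengths in m; the calibration is good to about 2 mm. A picture is of the moment at which its call begins. camera_info takes no time and is no camera call.
- workorder.hand_in(): hands the job in; it is judged then, once.
Trained networks look in the newest picture that a camera, given by its name, has taken for a name from the list of things; names that differ only in an ending like _2 or _b are one class to them, and where a whole thing is asked for, a point or a joint stands for the part that bears it (a point fixed in the world has none). Each returns a list of dicts, best first, with "confidence" (0 to 1); they miss things now and then, are a little off and sometimes report something else, mostly with a low value. They report only what shows in the picture. A call takes as long as a camera call. They do not tell look-alikes from the thing itself.
- finder.find_in(target, camera): "point" ([x, y, z] in m, in world coordinates, good to about 4 mm: the middle of the surface that is visible of it).
- finder.masks_of(target, camera): "region" (420x560 bool, what is visible of it).
The state is a dict: "time_s": time; "qpos": joint angles; "joint_vel": joint speeds; "tau": joint torques, N m; "ee_pos": TCP position; "eef_rot": TCP orientation; "force": force on the tool from outside, world axes, zero at the start; "moment": the same for the moment, N m; "grip_width": finger opening in m; "grip_force": force on a finger pad.
Only numpy, scipy, OpenCV 4.12 (cv2) and the standard library are available. Lean on these libraries where they do the work, as an engineer would, in place of code of your own. Each camera call takes 0.05 s, during which the arm holds its last target. There are 200 camera calls.

TASK

Take the larger of the two T-handle hex keys out of the wooden rack and lower it down the steel-lined hole in the top of the shaft clamp, feeling for the hidden hex socket with gentle pressure and turning the key until it drops fully home. Then turn the screw clockwise until it comes up tight against its stop, without forcing it, and let go, leaving the key standing in the screw. Do not disturb the smaller key or the other things on the counter.

Things in the scene. Friction and masses are not known exactly. Their poses are not given: they have to be found in the camera images.
- key_large: Larger T-handle hex key, 0.4 kg: upright hexagonal steel shank 22 mm across flats, 25.4 across corners, 95 mm long, square-cut; on top a black bar handle 100 x 26 x 26 mm, grip it 106 mm above the tip. Origin: centre of the tip; z up the shank, x along the handle, y across it. Two flats face +y and -y. It starts upright in a rack hole, tip 32 mm below the rack's top.
- key_small: The smaller T-handle hex key (leave it in the rack): 17 mm across flats, shank 66 mm, black handle 76 x 20 x 20 mm. Origin and axes as for the large key. Too small for the screw.
- rack: Fixed wooden key rack, a block 90 x 200 x 40 mm with two round holes of 28 mm diameter, 32 mm deep, 60 mm to either side of its centre along its y. Origin: centre of the underside, z up. Which key stands in which hole varies.
- clamp: Fixed grey shaft clamp: block 110 x 80 mm, top 62 mm above the counter, on a 170 x 84 x 10 mm foot plate with four bolts; a 24 mm steel shaft, 240 mm long, runs through it along y at x = +27 mm, 36 mm high. Origin: centre of the underside, z up. A round steel-lined hole goes down from the top at x = -25 mm.
- bore (a point): Centre of that hole's mouth, level with the clamp's top. It narrows from 33.8 mm wide to 26.2 at 6 mm depth, then runs straight. 32 mm down lies the face of a screw with a hex socket 23 mm across flats, 12 mm deep, turned at an unknown angle: the shank enters only within about 5 degrees of the right angle (recurring every 60 degrees), else it rests on the screw's face.
- socket_floor (a point): Centre of the floor of the screw's socket, 44 mm below the bore's mouth; the key's tip is here when it is fully home. Axes as the clamp's. A press of 5 to 15 N is enough to feel for the socket and seat the key; if it sticks part-way, ease its angle a little.
- screw (a joint): Angle of the screw, growing clockwise (seen from above), rad: 0 at its loosest (a stop too), 1.1 at the stop where it is tight; it starts somewhere from 0 to 0.5. It turns against a steady friction of about 0.15 N m and stays where it is left; at the stop the resistance rises sharply (0.4 N m is tight, 0.8 N m is forcing it). The hexagon has about 5 degrees of play each way.
- carton: Bystander: cardboard carton 60 x 90 x 45 mm, loose. Origin: centre of its underside.
- tape_measure: Bystander: yellow tape measure 60 x 34 x 56 mm, standing, loose. Origin: centre of its underside.
- jar: Bystander: glass jar, 60 mm diameter, 75 mm high, loose. Origin: centre of its underside.
- padlock: Bystander: brass padlock lying flat, about 80 x 45 x 24 mm, loose. Origin: centre of its body's underside.
There are look-alikes about, which are no part of the job. What is shaped like the key_large but purple or turquoise is not meant.

How it is judged:
By the outcome, as a careful person would: the job done as asked, in the order asked, and still so for the second after the job is handed in, with the robot touching nothing.
It also fails if it takes over 72 s, if anything falls off the work surface, if the arm or the gripper's body presses on something with over 40 N, if the wrist force passes 120 N, or if a joint passes its speed limit or range.

## Working session

There is one attempt and no reset: what is moved stays moved. The work goes in short steps, Python scripts to look and compute and a tool call to move; the robot and the scene stay as the last step left them, time stands still between calls to the robot, and variables do not carry over. Pictures are saved under pics/ and viewed, at most 10 in all, crops included, and the job is handed in when it is done.

Besides the shell and the picture viewer there is one more tool, called after "Emit:" as name(argument=value, ...) on one line, values as JSON. jog_arm: Moves the arm, as the interface text tells. Its arguments: {"type":"object","properties":{"rows":{"type":"array","items":{"type":"object","properties":{"gripper":{"type":"number"},"slide":{"type":"array","items":{"type":"number"}},"spin":{"type":"number"}}}},"squeeze":{"type":"number"}},"required":["rows"]}

```bash
mkdir -p pics
cat > h.py <<'E'
import numpy as np, cv2
from station import telemetry, cams, workorder, finder
def ray(name,uv):
    i=cams.camera_info(name);K=np.array(i["camera_matrix"]);R=np.array(i["R"]);t=np.array(i["t"])
    uv=np.atleast_2d(uv).astype(float)
    d=np.c_[(uv[:,0]-K[0,2])/K[0,0],(uv[:,1]-K[1,2])/K[1,1]];s=d.copy()
    for _ in range(15): s=d/(1+i["k1"]*(s**2).sum(1,keepdims=True))
    return np.c_[s,np.ones(len(s))],R,t
def to_world(name,uv,z):  # z: depth per pixel
    r,R,t=ray(name,uv); return (r*np.reshape(z,(-1,1))-t)@R
def at_height(name,uv,h):
    r,R,t=ray(name,uv); o=-R.T@t; d=r@R
    return o+d*((h-o[2])/d[:,2])[:,None]
def proj(name,X):
    i=cams.camera_info(name);K=np.array(i["camera_matrix"])
    c=np.atleast_2d(X)@np.array(i["R"]).T+np.array(i["t"]);s=c[:,:2]/c[:,2:]
    s=s*(1+i["k1"]*(s**2).sum(1,keepdims=True)); return s*[K[0,0],K[1,1]]+[K[0,2],K[1,2]]
E
python3 - <<'E'
from h import *
np.set_printoptions(precision=4,suppress=True)
o=telemetry.get_obs();print(o)
for n in("scene","top"):
    p,d=cams.camera(n);cv2.imwrite(f"pics/{n}0.png",p[:,:,::-1]);np.savez(f"{n}0.npz",p=p,d=d)
    i=cams.camera_info(n);print(n,i["camera_matrix"],i["k1"],-np.array(i["R"]).T@i["t"])
    for k in("key_large","key_small","rack","clamp","bore","carton","tape_measure","jar","padlock"):
        print(k,[(np.round(x["point"],3),round(x["confidence"],2),proj(n,x["point"]).round()[0]) for x in finder.find_in(k,n)])
E
```

```text
{'time_s': 0.0, 'qpos': array([ 1.1064,  0.3005,  1.5216,  0.    ,  1.3207, -0.0666]), 'joint_vel': array([ 0.0005,  0.0016,  0.0007, -0.0008,  0.0014, -0.0009]), 'tau': array([  0.0034, -53.1807, -35.2749,   0.071 ,   0.0243,  -0.0001]), 'ee_pos': array([0.213 , 0.507 , 0.4041]), 'eef_rot': array([-3.1404, -0.0001,  2.7438]), 'force': array([1.1484, 0.3405, 0.2739]), 'moment': array([ 0.0035,  0.0065, -0.0318]), 'grip_force': 0.0, 'grip_width': 0.09408551158861655}
scene [[520.3018   0.     276.4995]
 [  0.     520.3018 212.9227]
 [  0.       0.       1.    ]] -0.08100185979743836 [ 0.8979 -0.5887  1.0847]
key_large [(array([ 0.606, -0.026,  0.119]), 0.96, array([294., 230.])), (array([0.348, 0.164, 0.119]), 0.73, array([241., 135.])), (array([0.688, 0.102, 0.116]), 0.71, array([352., 205.])), (array([0.491, 0.124, 0.129]), 0.64, array([282., 163.])), (array([0.351, 0.324, 0.11 ]), 0.62, array([273., 100.]))]
key_small [(array([0.531, 0.23 , 0.091]), 0.74, array([316., 151.]))]
rack [(array([0.516, 0.161, 0.044]), 0.8, array([298., 179.]))]
clamp [(array([0.514, 0.162, 0.041]), 0.68
[... 851 characters left out ...]
0.74, array([231., 225.])), (array([0.502, 0.184, 0.043]), 0.51, array([211., 222.]))]
key_small [(array([0.521, 0.237, 0.097]), 0.65, array([186., 211.]))]
rack [(array([0.505, 0.183, 0.04 ]), 0.59, array([211., 221.]))]
clamp [(array([ 0.521, -0.237,  0.047]), 0.96, array([376., 215.])), (array([0.482, 0.123, 0.126]), 0.17, array([231., 226.]))]
bore [(array([ 0.703, -0.23 ,  0.044]), 0.43, array([371., 146.]))]
carton [(array([ 0.704, -0.225,  0.043]), 0.64, array([369., 145.]))]
tape_measure []
jar [(array([ 0.729, -0.032,  0.073]), 0.66, array([296., 132.])), (array([ 0.516, -0.238,  0.045]), 0.57, array([376., 216.]))]
padlock [(array([0.721, 0.237, 0.026]), 0.76, array([194., 141.]))]
```

View pics/scene0.png

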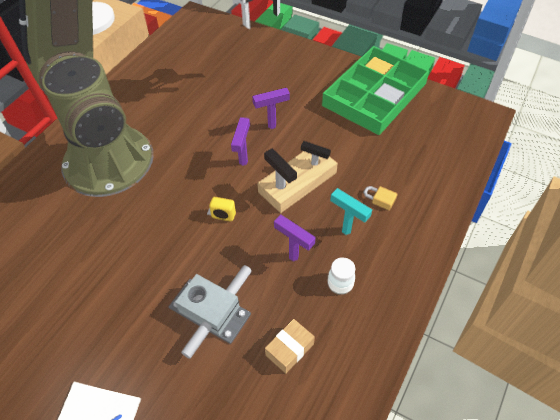

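View pics/top0.png

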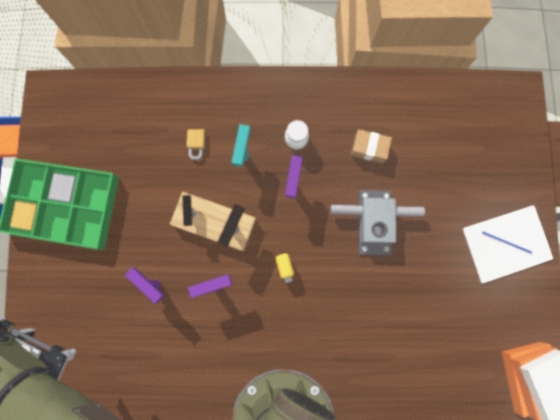

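The large black key is at scene (282,163) / top (231,225). The small key is at scene (315,150) / top (187,211). The bore is at scene (198,293) / top (379,229). Purple and turquoise decoys surround the rack. Next I measure the handle and the bore in both views.

Run:
```python
from h import *
np.set_printoptions(precision=4,suppress=True)
for n in("scene","top"):
    f=np.load(f"{n}0.npz");p,d=f["p"],f["d"]
    v,u=np.mgrid[:420,:560];uv=np.c_[u.ravel(),v.ravel()]
    W=to_world(n,uv,d.ravel()).reshape(420,560,3);ok=d>0
    def reg(c,r): return ok&(np.hypot(W[...,0]-c[0],W[...,1]-c[1])<r)
    black=p.max(2)<70
    for nm,c,lo in(("L",(.487,.124),.115),("S",(.525,.235),.085)):
        m=reg(c,.07)&(W[...,2]>lo)&black
        q=W[m]; z=np.median(q[:,2]); zz=np.percentile(q[:,2],90)
        t=q[abs(q[:,2]-z)<.005]
        r=cv2.minAreaRect(t[:,:2].astype(np.float32)*1000)
        print(n,nm,m.sum(),"z",z,zz,"rect",r, "mean",t.mean(0))
    m=reg((.515,-.245),.09)
    z=W[m][:,2];print(n,"clampz hist",np.histogram(z,bins=np.arange(0,.09,.005))[0])
    top=m&(abs(W[...,2]-.062)<.006)
    print("top z",np.median(W[top][:,2]))
    zt=np.median(W[top][:,2])
    # hole contour: close region minus top, inside hull
    mm=top.astype(np.uint8); k,l,s,_=cv2.connectedComponentsWithStats(mm);b=1+np.argmax(s[1:,4]);mm=(l==b).astype(np.uint8)
    A=at_height(n,uv,zt)[:,:2].reshape(420,560,2)
    r=cv2.minAreaRect((A[mm>0]*1000).astype(np.float32));print("clamp rect",r)
    cs,hi=cv2.findContours(mm,cv2.RETR_CCOMP,cv2.CHAIN_APPROX_NONE)
    for c,h in zip(cs,hi[0]):
        if h[3]>=0 and len(c)>8:
            w=A[c[:,0,1],c[:,0,0]]; print("hole",(cv2.fitEllipse((w*1000).astype(np.float32))),len(c))
    m=reg((.487,.17),.09)&(abs(W[...,2]-.04)<.006);print("rack z",np.median(W[m][:,2]),cv2.minAreaRect((W[m][:,:2]*1000).astype(np.float32)))
f={n:np.load(f"{n}0.npz")["p"] for n in("scene","top")}
a=cv2.resize(f["scene"][265:345,160:260],None,fx=4,fy=4,interpolation=2);b=cv2.resize(f["top"][180:260,330:430],None,fx=4,fy=4,interpolation=2)
cv2.imwrite("pics/bore.png",np.hstack([a,b])[:,:,::-1])
```

```text
scene L 411 z 0.12879544504343188 0.13194217887837695 rect ((484.9006042480469, 124.12047576904297), (26.219959259033203, 100.51438903808594), 67.00008392333984) mean [0.4861 0.1221 0.1293]
scene S 224 z 0.09276510111033515 0.09574542314370327 rect ((524.9757080078125, 236.25830078125), (75.03071594238281, 25.80362319946289), 6.638316631317139) mean [0.5257 0.2355 0.093 ]
scene clampz hist [ 849  265  350  114   59   47   72  102  188  306   98  261 1272  153
    0    0    0]
top z 0.06238539673659967
clamp rect ((506.1974182128906, -242.72386169433594), (83.15274047851562, 113.9957046508789), 88.6669921875)
hole ((481.83367919921875, -243.1329803466797), (28.843273162841797, 30.438709259033203), 93.451171875) 41
rack z 0.04092164272761438 ((499.4358215332031, 166.0526123046875), (169.0727081298828, 94.76122283935547), 70.20291137695312)
top L 314 z 0.1290835664884044 0.131681538199545 rect ((483.31060791015625, 123.00587463378906), (20.937095642089844, 95.33335876464844), 67.45648956298828) mean [0.4836 0.1237 0.1291]
top S 164 z 0.09417643746528603 0.09668733799879559 rect ((523.5289916992188, 235.7611846923828), (67.38958740234375, 15.565690040588379), 4.19899320602417) mean [0.524  0.2359 0.094 ]
top clampz hist [609 240 294 120  27  24  45  37 128 209  41 227 971 145   0   0   0]
top z 0.06231076582346556
clamp rect ((506.7987060546875, -241.69068908691406), (81.68852996826172, 110.99702453613281), 88.7070083618164)
hole ((480.8477478027344, -240.2703094482422), (30.203296661376953, 32.29711151123047), 145.68821716308594) 37
rack z 0.04002454766726614 ((500.8675537109375, 166.77879333496094), (172.12803649902344, 90.5899887084961), 70.64845275878906)
```

View pics/bore.png

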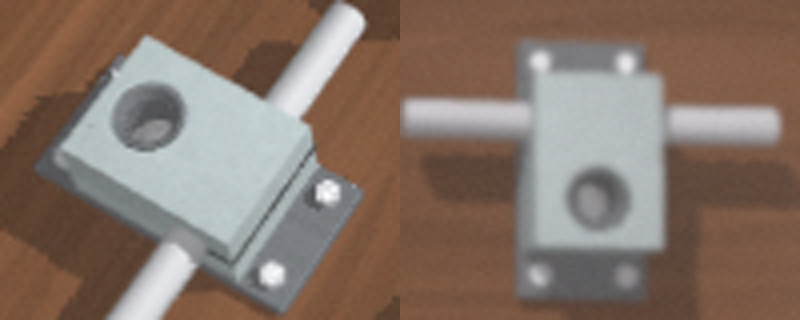

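The bore sits at about (0.4815, -0.2415, 0.062) and the large handle is centred at about (0.484, 0.123), with its top at 0.129. The handle direction is about 157°, which matches the current tool yaw. All of these agree with the given sizes, so I move above the key.

Emit:
jog_arm(rows=[{"gripper": 0.07, "slide": [-0.05, -0.031, 0], "spin": 0}, {"gripper": 0.07, "slide": [-0.1, -0.062, 0], "spin": 0}, {"gripper": 0.07, "slide": [-0.15, -0.093, 0], "spin": 0}, {"gripper": 0.07, "slide": [-0.2, -0.124, 0], "spin": 0}, {"gripper": 0.07, "slide": [-0.25, -0.155, 0], "spin": 0}, {"gripper": 0.07, "slide": [-0.3, -0.186, 0], "spin": 0}, {"gripper": 0.07, "slide": [-0.35, -0.217, 0], "spin": 0}, {"gripper": 0.07, "slide": [-0.3985, -0.2488, 0], "spin": 0}], squeeze=40)

```text
time_s: 1.8
ee_pos: [0.4451, 0.1788, 0.4049]
eef_rot: [3.141, 0.0, 2.744]
force: [0.3, 1.1, 0.6]
grip_width: 0.0699
grip_force: 0.0
```

Emit:
jog_arm(rows=[{"gripper": 0.07, "slide": [0, 0, 0], "spin": 0}])

```text
time_s: 1.9
ee_pos: [0.4465, 0.1767, 0.4046]
eef_rot: [-3.141, 0.001, 2.738]
force: [-1.1, 0.8, 0.3]
grip_width: 0.07
grip_force: 0.0
```

Emit:
jog_arm(rows=[{"gripper": 0.07, "slide": [-0.0275, -0.0175, 0], "spin": 0}, {"gripper": 0.07, "slide": [-0.0553, -0.0347, 0], "spin": 0}, {"gripper": 0.07, "slide": [-0.0553, -0.0347, 0.025], "spin": 0}, {"gripper": 0.07, "slide": [-0.0553, -0.0347, 0.05], "spin": 0}, {"gripper": 0.07, "slide": [-0.0553, -0.0347, 0.05], "spin": 0}, {"gripper": 0.07, "slide": [-0.0553, -0.0347, 0.05], "spin": 0}])

```text
time_s: 2.5
ee_pos: [0.4819, 0.1277, 0.3553]
eef_rot: [3.142, -0.0, 2.744]
force: [-0.3, -0.8, 1.1]
grip_width: 0.0701
grip_force: 0.0
```

Run:
```python
from h import *
np.set_printoptions(precision=4,suppress=True)
o=telemetry.get_obs();print(o["ee_pos"],o["eef_rot"],o["qpos"])
p,d=cams.camera("scene");q,_=cams.camera("top")
a=cv2.resize(p[90:230,210:370],None,fx=2.4,fy=2.4);b=cv2.resize(q[140:280,160:320],None,fx=2.4,fy=2.4)
cv2.imwrite("pics/pre.png",np.hstack([a,b])[:,:,::-1])
```

```text
[0.4819 0.1277 0.3553] [ 3.1416 -0.0001  2.7443] [ 0.1856  0.234   1.7246  0.0001  1.183  -0.9879]
```

View pics/pre.png

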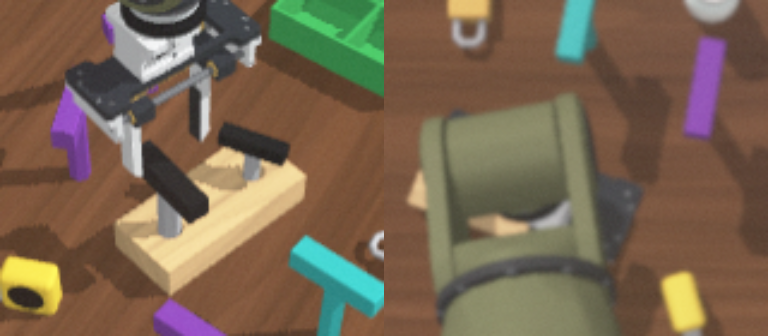

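The fingers straddle the large handle and stay clear of the small key. I correct the few millimetres of offset, descend and close.

Emit:
jog_arm(rows=[{"gripper": 0.07, "slide": [-0.0036, -0.0033, 0], "spin": 0}, {"gripper": 0.07, "slide": [-0.0036, -0.0033, 0.02], "spin": 0}, {"gripper": 0.07, "slide": [-0.0036, -0.0033, 0.04], "spin": 0}, {"gripper": 0.07, "slide": [-0.0036, -0.0033, 0.061], "spin": 0}, {"gripper": 0.07, "slide": [-0.0036, -0.0033, 0.061], "spin": 0}, {"gripper": 0.07, "slide": [-0.0036, -0.0033, 0.061], "spin": 0}])

```text
time_s: 3.2
ee_pos: [0.4842, 0.1228, 0.2946]
eef_rot: [3.141, 0.001, 2.744]
force: [-0.3, -0.3, 0.3]
grip_width: 0.0704
grip_force: 0.0
```

Emit:
jog_arm(rows=[{"gripper": 0.02, "slide": [0, 0, 0], "spin": 0}, {"gripper": 0.02, "slide": [0, 0, 0], "spin": 0}, {"gripper": 0.02, "slide": [0, 0, 0], "spin": 0}, {"gripper": 0.02, "slide": [0, 0, 0], "spin": 0}, {"gripper": 0.02, "slide": [0, 0, 0], "spin": 0}, {"gripper": 0.02, "slide": [0, 0, 0], "spin": 0}, {"gripper": 0.02, "slide": [0, 0, 0], "spin": 0}, {"gripper": 0.02, "slide": [0, 0, 0], "spin": 0}])

```text
time_s: 4.0
ee_pos: [0.4839, 0.1229, 0.2937]
eef_rot: [3.141, 0.0, 2.744]
force: [2.0, 1.8, 0.1]
grip_width: 0.0262
grip_force: 40.0
```

Emit:
jog_arm(rows=[{"gripper": 0.02, "slide": [0, 0, -0.01], "spin": 0}, {"gripper": 0.02, "slide": [0, 0, -0.03], "spin": 0}, {"gripper": 0.02, "slide": [0, 0, -0.05], "spin": 0}, {"gripper": 0.02, "slide": [0, 0, -0.08], "spin": 0}, {"gripper": 0.02, "slide": [0, 0, -0.11], "spin": 0}, {"gripper": 0.02, "slide": [0, 0, -0.13], "spin": 0}, {"gripper": 0.02, "slide": [0, 0, -0.13], "spin": 0}])

```text
time_s: 4.7
ee_pos: [0.4838, 0.1228, 0.4263]
eef_rot: [3.14, 0.003, 2.744]
force: [-0.6, -0.9, -5.0]
grip_width: 0.0262
grip_force: 40.0
```

Run:
```python
from h import *
np.set_printoptions(precision=4,suppress=True)
o=telemetry.get_obs();print(o["ee_pos"],o["eef_rot"],o["force"],o["grip_width"])
p,d=cams.camera("scene")
cv2.imwrite("pics/lift.png",cv2.resize(p[60:240,180:400],None,fx=3,fy=3)[:,:,::-1])
```

```text
[0.4838 0.1228 0.4263] [3.1397 0.0034 2.7438] [-0.5965 -0.9226 -5.0145] 0.02619218727701309
```

View pics/lift.png

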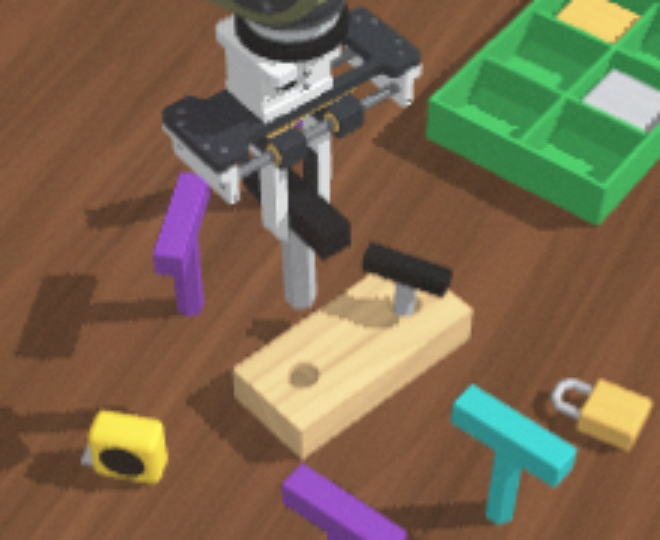

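The key hangs upright in the grip with its tip at crop (298,300). The small key is undisturbed at crop (405,270). I carry the large key over to the bore.

Emit:
jog_arm(rows=[{"gripper": 0.02, "slide": [-0.015, -0.036, 0], "spin": 0}, {"gripper": 0.02, "slide": [-0.03, -0.073, 0], "spin": 0}, {"gripper": 0.02, "slide": [-0.0475, -0.115, 0], "spin": 0}, {"gripper": 0.02, "slide": [-0.065, -0.158, 0], "spin": 0}, {"gripper": 0.02, "slide": [-0.0825, -0.2, 0], "spin": 0}, {"gripper": 0.02, "slide": [-0.1, -0.242, 0], "spin": 0}, {"gripper": 0.02, "slide": [-0.12, -0.29, 0], "spin": 0}, {"gripper": 0.02, "slide": [-0.139, -0.3368, 0], "spin": 0}])

```text
time_s: 5.55
ee_pos: [0.4811, -0.241, 0.4219]
eef_rot: [3.141, -0.003, 2.744]
force: [1.0, 0.6, -4.8]
grip_width: 0.0257
grip_force: 40.0
```

Emit:
jog_arm(rows=[{"gripper": 0.02, "slide": [0, 0, 0], "spin": 0}, {"gripper": 0.02, "slide": [0, 0, 0], "spin": 0}, {"gripper": 0.02, "slide": [0, 0, 0], "spin": 0}])

```text
time_s: 5.85
ee_pos: [0.4816, -0.2384, 0.4226]
eef_rot: [3.141, -0.002, 2.744]
force: [-0.5, -0.6, -4.8]
grip_width: 0.0257
grip_force: 40.0
```

Emit:
jog_arm(rows=[{"gripper": 0.02, "slide": [-0.0012, -0.0029, 0.02], "spin": 0}, {"gripper": 0.02, "slide": [-0.0012, -0.0029, 0.04], "spin": 0}, {"gripper": 0.02, "slide": [-0.0012, -0.0029, 0.06], "spin": 0}, {"gripper": 0.02, "slide": [-0.0012, -0.0029, 0.06], "spin": 0}, {"gripper": 0.02, "slide": [-0.0012, -0.0029, 0.06], "spin": 0}])

```text
time_s: 6.35
ee_pos: [0.4819, -0.2414, 0.3641]
eef_rot: [3.142, -0.0, 2.745]
force: [-0.1, 0.6, -4.2]
grip_width: 0.0258
grip_force: 40.0
```

Run:
```python
from h import *
np.set_printoptions(precision=4,suppress=True)
o=telemetry.get_obs();print(o["ee_pos"],o["eef_rot"],o["force"],o["moment"])
p,d=cams.camera("scene");np.savez("scene1.npz",p=p,d=d)
cv2.imwrite("pics/over.png",cv2.resize(p[220:360,130:290],None,fx=4,fy=4,interpolation=2)[:,:,::-1])
e=o["ee_pos"];
for nm,X in(("tip",[e[0],e[1],e[2]-.286]),("bore",[.4815,-.2415,.062])): print(nm,(proj("scene",X)[0]-[130,220])*4)
```

```text
[ 0.4819 -0.2414  0.3641] [ 3.1416 -0.0001  2.7451] [-0.1472  0.634  -4.1561] [-0.0437 -0.0637 -0.0218]
tip [263.9455 282.8184]
bore [267.5647 296.0649]
```

View pics/over.png

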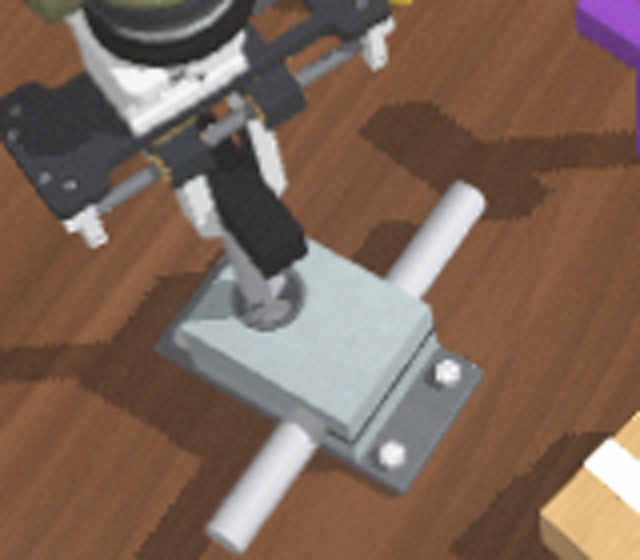

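The tip stands over the bore mouth at crop (268,298), in agreement with the projection. I lower into the lead-in.

Emit:
jog_arm(rows=[{"gripper": 0.02, "slide": [0, 0, 0.01], "spin": 0}, {"gripper": 0.02, "slide": [0, 0, 0.015], "spin": 0}, {"gripper": 0.02, "slide": [0, 0, 0.02], "spin": 0}, {"gripper": 0.02, "slide": [0, 0, 0.025], "spin": 0}, {"gripper": 0.02, "slide": [0, 0, 0.025], "spin": 0}])

```text
time_s: 6.9
ee_pos: [0.4817, -0.2419, 0.3383]
eef_rot: [3.141, 0.0, 2.744]
force: [2.7, 4.0, -5.3]
grip_width: 0.0258
grip_force: 40.0
```

Emit:
jog_arm(rows=[{"gripper": 0.02, "slide": [0, 0.0005, 0.004], "spin": 0}, {"gripper": 0.02, "slide": [0, 0.0005, 0.008], "spin": 0}, {"gripper": 0.02, "slide": [0, 0.0005, 0.012], "spin": 0}, {"gripper": 0.02, "slide": [0, 0.0005, 0.016], "spin": 0}, {"gripper": 0.02, "slide": [0, 0.0005, 0.016], "spin": 0}])

```text
time_s: 7.4
ee_pos: [0.4818, -0.2415, 0.3217]
eef_rot: [3.141, -0.001, 2.744]
force: [2.5, 4.5, -6.8]
grip_width: 0.0258
grip_force: 40.0
```

Emit:
jog_arm(rows=[{"gripper": 0.02, "slide": [0, 0.001, 0.001], "spin": 0}, {"gripper": 0.02, "slide": [0, 0.001, 0.002], "spin": 0}, {"gripper": 0.02, "slide": [0, 0.001, 0.003], "spin": 0}, {"gripper": 0.02, "slide": [0, 0.001, 0.004], "spin": 0}, {"gripper": 0.02, "slide": [0, 0.001, 0.004], "spin": 0}])

```text
time_s: 7.9
ee_pos: [0.4821, -0.2409, 0.3185]
eef_rot: [-3.141, -0.0, 2.744]
force: [0.9, -0.3, -4.3]
grip_width: 0.0263
grip_force: 40.0
```

Lateral force is gone, so it is centred. I keep approaching the screw's face.

Emit:
jog_arm(rows=[{"gripper": 0.02, "slide": [0, 0, 0.001], "spin": 0}, {"gripper": 0.02, "slide": [0, 0, 0.002], "spin": 0}, {"gripper": 0.02, "slide": [0, 0, 0.003], "spin": 0}, {"gripper": 0.02, "slide": [0, 0, 0.003], "spin": 0}])

```text
time_s: 8.3
ee_pos: [0.4822, -0.2408, 0.3155]
eef_rot: [3.142, -0.0, 2.744]
force: [-1.2, 0.5, -3.7]
grip_width: 0.0258
grip_force: 40.0
```

Emit:
jog_arm(rows=[{"gripper": 0.02, "slide": [0, 0, 0.0007], "spin": 0}, {"gripper": 0.02, "slide": [0, 0, 0.0014], "spin": 0}, {"gripper": 0.02, "slide": [0, 0, 0.002], "spin": 0}, {"gripper": 0.02, "slide": [0, 0, 0.002], "spin": 0}])

```text
time_s: 8.7
ee_pos: [0.4822, -0.2408, 0.3135]
eef_rot: [3.142, -0.0, 2.744]
force: [0.4, 0.7, -4.4]
grip_width: 0.0256
grip_force: 40.0
```

Emit:
jog_arm(rows=[{"gripper": 0.02, "slide": [0, 0, 0.0007], "spin": 0}, {"gripper": 0.02, "slide": [0, 0, 0.0014], "spin": 0}, {"gripper": 0.02, "slide": [0, 0, 0.002], "spin": 0}, {"gripper": 0.02, "slide": [0, 0, 0.002], "spin": 0}])

```text
time_s: 9.1
ee_pos: [0.4822, -0.2407, 0.3116]
eef_rot: [3.142, -0.0, 2.744]
force: [-0.1, 1.4, -4.2]
grip_width: 0.0255
grip_force: 40.0
```

Emit:
jog_arm(rows=[{"gripper": 0.02, "slide": [0, 0, 0.0007], "spin": 0}, {"gripper": 0.02, "slide": [0, 0, 0.0014], "spin": 0}, {"gripper": 0.02, "slide": [0, 0, 0.002], "spin": 0}, {"gripper": 0.02, "slide": [0, 0, 0.002], "spin": 0}])

```text
time_s: 9.5
ee_pos: [0.4822, -0.2408, 0.3095]
eef_rot: [3.142, -0.0, 2.744]
force: [-0.6, 1.6, -3.5]
grip_width: 0.0256
grip_force: 40.0
```

Emit:
jog_arm(rows=[{"gripper": 0.02, "slide": [0, 0, 0.001], "spin": 0}, {"gripper": 0.02, "slide": [0, 0, 0.002], "spin": 0}, {"gripper": 0.02, "slide": [0, 0, 0.003], "spin": 0}, {"gripper": 0.02, "slide": [0, 0, 0.003], "spin": 0}])

```text
time_s: 9.9
ee_pos: [0.4822, -0.2408, 0.3065]
eef_rot: [3.142, -0.0, 2.744]
force: [-0.2, 2.1, -5.4]
grip_width: 0.0257
grip_force: 40.0
```

It seems to have entered the socket directly. I go the last millimetres to feel the floor.

Emit:
jog_arm(rows=[{"gripper": 0.02, "slide": [0, 0, 0.0007], "spin": 0}, {"gripper": 0.02, "slide": [0, 0, 0.0014], "spin": 0}, {"gripper": 0.02, "slide": [0, 0, 0.002], "spin": 0}, {"gripper": 0.02, "slide": [0, 0, 0.002], "spin": 0}])

```text
time_s: 10.3
ee_pos: [0.4822, -0.2408, 0.3046]
eef_rot: [-3.142, -0.0, 2.744]
force: [0.6, 2.2, -5.4]
grip_width: 0.026
grip_force: 40.0
```

Emit:
jog_arm(rows=[{"gripper": 0.02, "slide": [0, 0, 0.0005], "spin": 0}, {"gripper": 0.02, "slide": [0, 0, 0.001], "spin": 0}, {"gripper": 0.02, "slide": [0, 0, 0.001], "spin": 0}])

```text
time_s: 10.6
ee_pos: [0.4822, -0.2408, 0.3039]
eef_rot: [-3.142, 0.0, 2.744]
force: [-1.0, 2.4, -0.3]
grip_width: 0.0255
grip_force: 40.0
```

Emit:
jog_arm(rows=[{"gripper": 0.02, "slide": [0, 0, 0.0005], "spin": 0}, {"gripper": 0.02, "slide": [0, 0, 0.0008], "spin": 0}, {"gripper": 0.02, "slide": [0, 0, 0.0008], "spin": 0}])

```text
time_s: 10.9
ee_pos: [0.4823, -0.2408, 0.3038]
eef_rot: [-3.141, 0.001, 2.744]
force: [-2.8, 3.9, 7.5]
grip_width: 0.0257
grip_force: 40.0
```

The tip bottomed at TCP z 0.304, which puts it at 0.018: fully home. I ease the press and begin turning clockwise.

Emit:
jog_arm(rows=[{"gripper": 0.02, "slide": [0, 0.0004, -0.0006], "spin": 0.04}, {"gripper": 0.02, "slide": [0, 0.0004, -0.0006], "spin": 0.08}, {"gripper": 0.02, "slide": [0, 0.0004, -0.0006], "spin": 0.12}, {"gripper": 0.02, "slide": [0, 0.0004, -0.0006], "spin": 0.16}, {"gripper": 0.02, "slide": [0, 0.0004, -0.0006], "spin": 0.2}, {"gripper": 0.02, "slide": [0, 0.0004, -0.0006], "spin": 0.24}, {"gripper": 0.02, "slide": [0, 0.0004, -0.0006], "spin": 0.28}, {"gripper": 0.02, "slide": [0, 0.0004, -0.0006], "spin": 0.3}])

```text
time_s: 11.7
ee_pos: [0.4823, -0.2405, 0.3038]
eef_rot: [-3.141, 0.001, 2.443]
force: [-2.2, 1.5, 3.6]
grip_width: 0.0258
grip_force: 40.0
```

```bash
cat > t.py <<'E'
from h import *
np.set_printoptions(precision=4,suppress=True)
o=telemetry.get_obs();print(o["time_s"],o["ee_pos"],o["eef_rot"],o["force"],o["moment"],o["qpos"][5],o["grip_width"])
E
python3 t.py
```

```text
11.7 [ 0.4823 -0.2405  0.3038] [-3.1412  0.0006  2.4427] [-2.2096  1.4597  3.6468] [0.2652 0.7619 0.1166] -1.4021641937612337 0.025763733839827052
```

Reaction torque is about 0.14 N m, so the screw is turning. I continue.

Emit:
jog_arm(rows=[{"gripper": 0.02, "slide": [0, 0, 0], "spin": 0.04}, {"gripper": 0.02, "slide": [0, 0, 0], "spin": 0.08}, {"gripper": 0.02, "slide": [0, 0, 0], "spin": 0.12}, {"gripper": 0.02, "slide": [0, 0, 0], "spin": 0.16}, {"gripper": 0.02, "slide": [0, 0, 0], "spin": 0.2}])

```text
time_s: 12.2
ee_pos: [0.4823, -0.2406, 0.3038]
eef_rot: [-3.141, 0.001, 2.243]
force: [-3.6, 0.3, 5.1]
grip_width: 0.0256
grip_force: 40.0
```

```bash
python3 t.py
```

```text
12.2 [ 0.4823 -0.2406  0.3038] [-3.1411  0.0006  2.2427] [-3.5716  0.3087  5.1089] [0.1027 0.9246 0.1957] -1.202163788428762 0.025572876978870295
```

Emit:
jog_arm(rows=[{"gripper": 0.02, "slide": [0, 0, 0], "spin": 0.03}, {"gripper": 0.02, "slide": [0, 0, 0], "spin": 0.06}, {"gripper": 0.02, "slide": [0, 0, 0], "spin": 0.09}])

```text
time_s: 12.5
ee_pos: [0.4823, -0.2406, 0.3038]
eef_rot: [-3.141, 0.001, 2.153]
force: [-4.0, 0.5, 7.3]
grip_width: 0.0255
grip_force: 40.0
```

```bash
python3 t.py
```

```text
12.5 [ 0.4823 -0.2406  0.3038] [-3.1412  0.0006  2.1526] [-3.9876  0.4835  7.2808] [0.0258 1.186  0.1849] -1.112102498493735 0.025496069065385495
```

Emit:
jog_arm(rows=[{"gripper": 0.02, "slide": [0, 0, 0], "spin": 0.02}, {"gripper": 0.02, "slide": [0, 0, 0], "spin": 0.04}])

```text
time_s: 12.7
ee_pos: [0.4823, -0.2406, 0.3038]
eef_rot: [-3.141, 0.001, 2.113]
force: [-5.4, 0.0, 6.2]
grip_width: 0.0256
grip_force: 40.0
```

```bash
python3 t.py
```

```text
12.7 [ 0.4823 -0.2406  0.3038] [-3.1412  0.0006  2.113 ] [-5.3659  0.0196  6.2494] [-0.0132  1.1843  0.1591] -1.0724548774391094 0.025571004712212377
```

Emit:
jog_arm(rows=[{"gripper": 0.02, "slide": [0.0003, -0.0004, -0.0002], "spin": 0.02}, {"gripper": 0.02, "slide": [0.0003, -0.0004, -0.0002], "spin": 0.04}, {"gripper": 0.02, "slide": [0.0003, -0.0004, -0.0002], "spin": 0.05}])

```text
time_s: 13.0
ee_pos: [0.4819, -0.2405, 0.3038]
eef_rot: [3.142, 0.001, 2.063]
force: [-2.4, -0.5, 4.1]
grip_width: 0.0258
grip_force: 40.0
```

```bash
python3 t.py
```

```text
13.0 [ 0.4819 -0.2405  0.3038] [3.1416 0.0006 2.0628] [-2.3682 -0.5152  4.1309] [-0.2487  0.635   0.1811] -1.0226805807121648 0.025751382188056816
```

Emit:
jog_arm(rows=[{"gripper": 0.02, "slide": [0, 0, 0], "spin": 0.02}, {"gripper": 0.02, "slide": [0, 0, 0], "spin": 0.04}])

```text
time_s: 13.2
ee_pos: [0.4819, -0.2404, 0.3038]
eef_rot: [3.142, 0.001, 2.022]
force: [-2.7, -0.8, 5.2]
grip_width: 0.0255
grip_force: 40.0
```

```bash
python3 t.py
```

```text
13.2 [ 0.4819 -0.2404  0.3038] [3.1415 0.0005 2.0223] [-2.7013 -0.8225  5.25  ] [-0.339   0.6785  0.1621] -0.9821902553247192 0.025524909779855366
```

Emit:
jog_arm(rows=[{"gripper": 0.02, "slide": [0, 0, 0], "spin": 0.02}, {"gripper": 0.02, "slide": [0, 0, 0], "spin": 0.04}])

```text
time_s: 13.4
ee_pos: [0.4819, -0.2405, 0.3038]
eef_rot: [3.141, 0.001, 1.982]
force: [-2.5, -1.3, 5.6]
grip_width: 0.0258
grip_force: 40.0
```

```bash
python3 t.py
```

```text
13.4 [ 0.4819 -0.2405  0.3038] [3.1415 0.0005 1.9821] [-2.4906 -1.32    5.6071] [-0.4324  0.6984  0.146 ] -0.9420846224111955 0.025763632539045976
```

Emit:
jog_arm(rows=[{"gripper": 0.02, "slide": [0, 0, 0], "spin": 0.02}, {"gripper": 0.02, "slide": [0, 0, 0], "spin": 0.04}])

```text
time_s: 13.6
ee_pos: [0.4818, -0.2404, 0.3038]
eef_rot: [3.142, 0.0, 1.942]
force: [-3.0, -1.0, 5.5]
grip_width: 0.0258
grip_force: 40.0
```

```bash
python3 t.py
```

```text
13.6 [ 0.4818 -0.2404  0.3038] [3.1415 0.0005 1.9422] [-3.0061 -0.9851  5.479 ] [-0.3866  0.8082  0.3058] -0.9021554921894293 0.025807426068757952
```

The torque is rising (0.31 N m), so the stop is reached. I use very small steps now.

Emit:
jog_arm(rows=[{"gripper": 0.02, "slide": [0, 0, 0], "spin": 0.006}, {"gripper": 0.02, "slide": [0, 0, 0], "spin": 0.006}])

```text
time_s: 13.8
ee_pos: [0.4819, -0.2404, 0.3038]
eef_rot: [-3.142, 0.001, 1.937]
force: [-2.6, -0.9, 5.1]
grip_width: 0.0257
grip_force: 40.0
```

```bash
python3 t.py
```

```text
13.8 [ 0.4819 -0.2404  0.3038] [-3.1416  0.0005  1.937 ] [-2.6284 -0.9108  5.1301] [-0.4179  0.7603  0.298 ] -0.8968450249535044 0.025742127528747494
```

Emit:
jog_arm(rows=[{"gripper": 0.02, "slide": [0, 0, 0], "spin": 0.01}, {"gripper": 0.02, "slide": [0, 0, 0], "spin": 0.01}])

```text
time_s: 14.0
ee_pos: [0.4819, -0.2404, 0.3038]
eef_rot: [-3.142, 0.001, 1.927]
force: [-2.5, -1.3, 5.1]
grip_width: 0.0256
grip_force: 40.1
```

```bash
python3 t.py
```

```text
14.0 [ 0.4819 -0.2404  0.3038] [-3.1415  0.0005  1.9271] [-2.5497 -1.3178  5.1031] [-0.4009  0.7546  0.4386] -0.8868148440434699 0.025563193423504615
```

Emit:
jog_arm(rows=[{"gripper": 0.02, "slide": [0, 0, 0], "spin": 0.005}, {"gripper": 0.02, "slide": [0, 0, 0], "spin": 0.005}])

```text
time_s: 14.2
ee_pos: [0.4819, -0.2404, 0.3038]
eef_rot: [-3.142, 0.001, 1.922]
force: [-2.7, -0.8, 4.1]
grip_width: 0.0257
grip_force: 40.1
```

```bash
python3 t.py
```

```text
14.2 [ 0.4819 -0.2404  0.3038] [-3.1415  0.0006  1.9223] [-2.7417 -0.8163  4.0885] [-0.3821  0.7653  0.409 ] -0.8820472246524456 0.02568899650252177
```

Emit:
jog_arm(rows=[{"gripper": 0.02, "slide": [0, 0, 0], "spin": 0.006}, {"gripper": 0.02, "slide": [0, 0, 0], "spin": 0.006}, {"gripper": 0.02, "slide": [0, 0, 0], "spin": 0.006}])

```text
time_s: 14.5
ee_pos: [0.4819, -0.2404, 0.3038]
eef_rot: [-3.142, 0.001, 1.916]
force: [-3.1, -1.5, 5.5]
grip_width: 0.0256
grip_force: 40.1
```

```bash
python3 t.py
```

```text
14.5 [ 0.4819 -0.2404  0.3038] [-3.1416  0.0005  1.9165] [-3.0811 -1.454   5.4768] [-0.4227  0.8101  0.4422] -0.8762503105769531 0.025614965214939257
```

Emit:
jog_arm(rows=[{"gripper": 0.02, "slide": [0, 0, 0], "spin": 0.008}, {"gripper": 0.02, "slide": [0, 0, 0], "spin": 0.008}])

```text
time_s: 14.7
ee_pos: [0.4819, -0.2404, 0.3039]
eef_rot: [-3.142, 0.001, 1.908]
force: [-2.6, -0.1, 4.8]
grip_width: 0.0257
grip_force: 40.1
```

```bash
python3 t.py
```

```text
14.7 [ 0.4819 -0.2404  0.3039] [-3.1416  0.0007  1.9083] [-2.5521 -0.0703  4.7501] [-0.3534  0.7962  0.5913] -0.8680469350003936 0.025700705535193782
```

It is tight at about 0.55 N m, short of forcing. I release and retreat upward.

Emit:
jog_arm(rows=[{"gripper": 0.06, "slide": [0, 0, 0], "spin": 0}, {"gripper": 0.06, "slide": [0, 0, 0], "spin": 0}, {"gripper": 0.06, "slide": [0, 0, 0], "spin": 0}, {"gripper": 0.06, "slide": [0, 0, 0], "spin": 0}, {"gripper": 0.06, "slide": [0, 0, 0], "spin": 0}, {"gripper": 0.06, "slide": [0, 0, 0], "spin": 0}])

```text
time_s: 15.3
ee_pos: [0.4818, -0.2403, 0.3036]
eef_rot: [3.142, -0.0, 1.909]
force: [0.7, -0.5, 0.4]
grip_width: 0.0597
grip_force: 0.0
```

Emit:
jog_arm(rows=[{"gripper": 0.06, "slide": [0, 0, -0.01], "spin": 0}, {"gripper": 0.06, "slide": [0, 0, -0.03], "spin": 0}, {"gripper": 0.06, "slide": [0, 0, -0.06], "spin": 0}, {"gripper": 0.06, "slide": [0, 0, -0.1], "spin": 0}, {"gripper": 0.06, "slide": [0, 0, -0.14], "spin": 0}, {"gripper": 0.06, "slide": [0, 0, -0.14], "spin": 0}])

```text
time_s: 15.9
ee_pos: [0.4816, -0.2402, 0.4499]
eef_rot: [3.136, 0.007, 1.909]
force: [0.1, 0.1, -0.0]
grip_width: 0.0599
grip_force: 0.0
```

Run:
```python
from h import *
np.set_printoptions(precision=4,suppress=True)
o=telemetry.get_obs();print(o["time_s"],o["ee_pos"],o["force"])
p,d=cams.camera("scene");cv2.imwrite("pics/end.png",p[:,:,::-1])
v,u=np.mgrid[:420,:560]
W=to_world("scene",np.c_[u.ravel(),v.ravel()],d.ravel());b=(p.max(2)<70).ravel()
q=W[b&(np.hypot(W[:,0]-.482,W[:,1]+.241)<.065)&(W[:,2]>.12)&(W[:,2]<.16)]
print(len(q),np.median(q[:,2]),cv2.minAreaRect((q[:,:2]*1000).astype(np.float32)) if len(q) else "")
```

```text
15.9 [ 0.4816 -0.2402  0.4499] [ 0.1486  0.1327 -0.0089]
627 0.13913012398200444 ((481.7821350097656, -242.4456329345703), (26.12574577331543, 98.99952697753906), 20.046478271484375)
```

View pics/end.png

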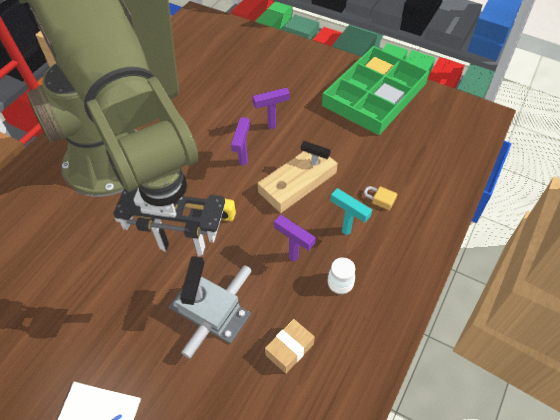

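The key stands in the clamp at pixel (192,280). Its handle top is at 0.139, which is what fully home should give. The gripper is clear and everything else is in place.

```bash
python3 -c "
from station import workorder; print(workorder.hand_in())"
```

```text
the job is handed in; nothing more can be done
None
```

The large key is seated fully home in the screw, which I turned clockwise to its stop (about 0.55 N m); the key is released and standing there, nothing else looks disturbed in the last picture, and the job was handed in at about 16 s.

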